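# Balance the oil bottles on the pivoting tray

## Task

Take the two brown dropper bottles that stand near the front edge of the bench and stand them upright on the blue pivoting tray under the lamp bar, one in the middle of each end pan, so that the tray stays level with both of them on it. Do not bump the lamp bar, and leave the black tape roll and the ball bearing beside the bottles where they lie.

Things in the scene. Friction and masses are not known exactly. Their poses are not given: they have to be found in the camera images.
- bottle_a: brown dropper bottle with black bulb, upright, on the open bench between robot and stand, to the right. Round body 33 mm across, 70 mm tall; neck 24 mm across to 77 mm; bulb 13 mm across to 102 mm. About 0.1 kg; the two bottles weigh the same within 8 %. Origin: centre of its underside, z up. Grip it across the round body, 30 to 50 mm up
- bottle_b: the same as bottle_a: a second identical bottle
- stand: fixed grey stand of tray and lamp, base plate 190 x 120 x 12 mm. Origin on the bench straight below the tray's middle; x away from the robot, y along the level tray to its left end, z up; turned up to 0.2 rad. Two cheeks, 36 mm wide, 80 mm high, at x = -48 and +48 mm hold the pivot 65 mm above the bench
- tray (a joint): tilt of the blue tray (72 x 242 x 14 mm) about its pivot along the stand's x, 6 mm below the pan floors. 0 level, positive = left (+y) end up, stops at +-0.2 rad. A weak damped centring spring (0.35 N m/rad) levels the empty tray; one bottle alone tips it to the stop (its pan sinks 17 mm, the other rises 17 mm); about 1 N on the raised pan levels it again
- pan_left (a point): left (+y) end pan of the tray: centre of its floor, marked by a white spot 36 mm across; 85 mm from the pivot, 71 mm above the bench when level. The pan is a recess 60 x 60 mm inside; its rim, 6 mm thick, stands 8 mm above its floor. Axes turn with the tray: x along the pivot, away from the robot; y to the tray's left end; z out of the floor
- pan_right (a point): right (-y) end pan of the tray: centre of its floor, marked by a white spot 36 mm across; 85 mm from the pivot, 71 mm above the bench when level. The pan is a recess 60 x 60 mm inside; its rim, 6 mm thick, stands 8 mm above its floor. Axes turn with the tray: x along the pivot, away from the robot; y to the tray's left end; z out of the floor
- lamp: fixed lamp bar straight above the tray, aluminium and white, 50 mm deep (x), 328 mm long (y), 23 mm high. Origin: middle of its underside, 270 mm above the bench; axes as the stand. Its post, 16 mm thick, stands 95 mm behind the tray's middle. A gripper pointing straight down over a pan hits the bar; leaning back 35 to 45 degrees, fingers pointing down and away from the robot, it fits in front
- black_tape: bystander: roll of black electrical tape lying flat, 55 mm across, 19 mm high; origin at the centre of its underside
- ball_bearing: bystander: ball bearing lying flat, 32 mm across, 10 mm high; origin at the centre of its underside

How it is judged (in metres and radians):
At the end, for the whole second after the job is handed in: One bottle stands in each end pan, the centre of its underside within 22 mm of the centre of the pan's floor and its axis within 0.15 rad of vertical; the tray is within 0.08 rad of level and everything is at rest (bottles under 0.02 m/s, tray under 0.1 rad/s) (((distance between bottle_a and pan_left below 0.022 m and distance between bottle_b and pan_right below 0.022 m) or (distance between bottle_a and pan_right below 0.022 m and distance between bottle_b and pan_left below 0.022 m)) and value of joint tray between -0.08 and 0.08 rad and velocity of joint tray between -0.1 and 0.1 rad/s and angle between each of bottle_a, bottle_b's own z axis and vertical below 0.15 rad and linear speed of each of bottle_a, bottle_b below 0.02 m/s); the robot touches nothing.
It fails at once if the lamp bar is bumped (more than 5 N) (contact force between lamp and anything else above 5 N).
It fails at once if the tape roll is moved more than 30 mm (distance of black_tape from where it was at the start of the episode above 0.03 m).
It fails at once if the ball bearing is moved more than 30 mm (distance of ball_bearing from where it was at the start of the episode above 0.03 m).
It also fails if it takes over 59 s, if anything falls off the work surface, if the arm or the gripper's body presses on something with over 40 N, if the wrist force passes 120 N, or if a joint passes its speed limit or range.

## Robot

A 7-joint arm with a two-finger parallel gripper is mounted at the origin on a cart in front of the work surface, level with it; the furniture and walls round the work are solid. World frame = base frame: x ahead of the robot, y to its left, z up, the work surface at z = 0. Lengths are in m, angles in degrees, forces in N, time in s.
With the tool pointing down it reaches from about 0.425 to 0.875 m from the base axis. Payload 4.7 kg.
Tool frame: the origin (TCP) lies on the centre line of the jaws, within the pads' length; the fingertips stand 19 mm ahead of it and the grasp point (between the pads) is the TCP; z points along the fingers, y is the line along which they close (so a half turn about z gives the same grasp; the last joint's range is limited). The gripper opens to 87 mm and grips with 3 to 60 N. Pads are 19 mm wide; open, the fingers measure 117 mm over their backs; the gripper's body (75 mm by 190 mm) begins 51 mm behind the grasp point.
Start: joints at [-63.65, 18.392, -4.016, 83.108, 1.295, 78.541, -3.26], TCP at [0.28, 0.586, 0.242] pointing down, gripper open.
Joint ranges: [-163.93, 163.93], [-17.29, 119.83], [-79.2, 71.16], [3.27, 140.29], [-89.18, 269.18], [5.43, 117.66], [-154.24, 154.24]. Speed limits (degrees/s): [147.25, 147.25, 180, 180, 180, 180, 180].

## Interface

Orientations are given as [roll, pitch, yaw] about the fixed x, y, z axes, in that order (R = Rz(yaw) Ry(pitch) Rx(roll)).
In Python, from cell import env, imaging gives the robot as it stands.
- The arm moves only by the shell command python3 -m crank 'ROWS' [OPENING] [FORCE]. ROWS is JSON, a list of rows, each an object of numbers: "x", "y", "z": the shift along the tool's x, y, z in m; "turn": the turn about the tool's z in rad. In form: [{"x": .., "y": .., "z": .., "turn": ..}, ...]. A call has 1 to 12 rows; each row is the pose to reach, as a shift and turn from the pose commanded when the call began, along the tool's axes at that moment; what a row does not reach only later rows make up. A row lasts 1/8 s, in which the tool goes at most 62.5 mm and 10.7 degrees, less where a joint would pass 70% of its speed; a pose out of reach is approached as far as the arm can. A call with a gripper value outside its range is refused whole. OPENING is the finger opening in m, from 0 to 0.087, set as the call begins (- or left out, the last holds). The fingers move at their own pace and stop on an object; FORCE is the grip in N (left out, the last holds). Time passes only in rows, so rows that repeat a pose let the fingers close. It gives the time, the measured TCP pose, the force, the opening and the grip force at its end, in the units of the state.
- env.get_obs(): the state, without advancing time (a new reading comes with each control period).
- imaging.read_camera(name): name is "scene" or "top" or "wrist"; returns the picture (400x640x3 uint8, red, green, blue); there is no depth.
- imaging.get_calibration(name): a dict with "camera_matrix" (3x3 intrinsics, pixels), "k1" (the pictures are not rectified: a ray, as slopes to the right and down, at radius r is drawn at 1 + k1 r^2 times it, then the intrinsics apply), "position" and "attitude" of the camera in the world. Camera axes: x right, y up, looking along -z (the intrinsics and any distortion apply to the point x, -y, -z); pixel columns grow to the right and rows downward; lengths in m; the calibration is good to about 2 mm. A picture is of the moment at which its call begins: read the wrist's pose just before it. get_calibration takes no time and is no camera call; for the wrist camera it gives the pose at the moment of the call.
- env.sign_off(): hands the job in; it is judged then, once.
The state is a dict: "time_s": time; "qpos": joint angles; "joint_velocities": joint speeds; "effort": joint torques, N m; "tool_pos": TCP position; "tool_rot": TCP orientation; "force": force on the tool from outside, world axes, zero at the start; "wrist_torque": the same for the moment, N m; "grip_width": finger opening in m; "grasp_force": force on a finger pad.
Only numpy, scipy, OpenCV 4.12 (cv2) and the standard library are available. Lean on these libraries where they do the work, as an engineer would, in place of code of your own. Each camera call takes 0.05 s, during which the arm holds its last target. There are 200 camera calls.

## Working session

There is one attempt and no reset: what is moved stays moved. The work goes in short steps, Python scripts to look and compute and a shell command to move; the robot and the scene stay as the last step left them, time stands still between calls to the robot, and variables do not carry over. Pictures are saved under pics/ and viewed, at most 10 in all, crops included, and the job is handed in when it is done.

```bash
ls; mkdir -p pics; python3 - <<'E'
from cell import env, imaging
import cv2
o=env.get_obs(); print({k:o[k] for k in('time_s','tool_pos','tool_rot','force','grip_width')})
for n in('scene','top'):
    im=imaging.read_camera(n); cv2.imwrite(f'pics/{n}0.png',im[:,:,::-1]); print(n,imaging.get_calibration(n))
a=cv2.imread('pics/scene0.png');b=cv2.imread('pics/top0.png')
E
```

```text
pics
{'time_s': 0.0, 'tool_pos': array([0.28005623, 0.5859847 , 0.24043748]), 'tool_rot': array([-1.79888718e+02,  4.70865473e-03,  1.54464307e+02]), 'force': array([-0.09381235, -0.11072929, -1.00812132]), 'grip_width': 0.08680103189352756}
scene {'camera_matrix': array([[418.12615589,   0.        , 317.57303606],
       [  0.        , 418.12615589, 196.60703058],
       [  0.        ,   0.        ,   1.        ]]), 'k1': -0.012253095307008206, 'position': array([ 0.18208436, -0.72571578,  0.80930339]), 'attitude': array([ 47.6384238 ,   0.07744056, -27.81544721])}
top {'camera_matrix': array([[502.31277717,   0.        , 315.2021601 ],
       [  0.        , 502.31277717, 196.63999467],
       [  0.        ,   0.        ,   1.        ]]), 'k1': -0.0010816985496665446, 'position': array([ 0.3092241 , -0.06546703,  1.39744587]), 'attitude': array([  8.97715975,  -3.06273482, -90.88858304])}
```

View pics/scene0.png

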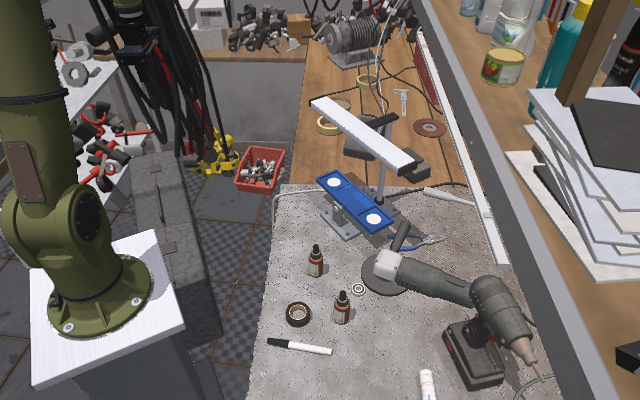

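View pics/top0.png

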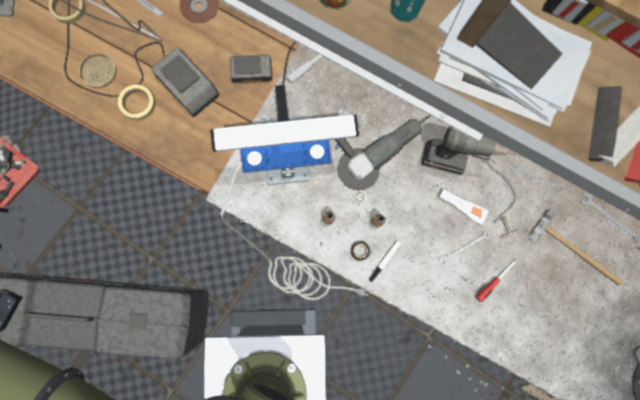

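Scene view: the bottles are at about (316,262) and (342,308), the pan spots at (335,183) and (374,219), the tape at (298,314) and the bearing at (358,289). Top view: the bottles are at (327,216) and (377,219), the spots at (254,158) and (317,152), the tape at (360,250) and the bearing at (361,197).

```bash
cat > h.py <<'E'
import numpy as np, cv2
from scipy.spatial.transform import Rotation as Ro
from cell import env, imaging
def cam(n):
    c=imaging.get_calibration(n); return c['camera_matrix'],c['k1'],np.array(c['position']),Ro.from_euler('xyz',c['attitude'],degrees=True).as_matrix()
def ray(c,u,v):
    K,k,p,R=c
    s=cv2.undistortPoints(np.array([[[u,v]]],float),K,np.array([k,0,0,0.]))[0,0]
    return p,R@np.array([s[0],-s[1],-1])
def onz(c,u,v,z):
    p,d=ray(c,u,v); return p+d*(z-p[2])/d[2]
def proj(c,P):
    K,k,p,R=c; q=R.T@(np.array(P)-p); s=np.array([q[0],-q[1]])/-q[2]; s=s*(1+k*s@s)
    return K[:2,:2]@s+K[:2,2]
def tri(c1,a,c2,b):
    p,d=ray(c1,*a);q,e=ray(c2,*b); M=np.stack([d,-e],1); t=np.linalg.lstsq(M,q-p,rcond=None)[0]
    A=p+d*t[0];B=q+e*t[1]; return (A+B)/2,np.linalg.norm(A-B)
def blobs(mask,box,amin=8):
    x0,y0,x1,y1=box; m=np.zeros_like(mask,np.uint8); m[y0:y1,x0:x1]=mask[y0:y1,x0:x1]
    n,l,s,c=cv2.connectedComponentsWithStats(m)
    return [(c[i].round(1),s[i].tolist()) for i in range(1,n) if s[i,4]>=amin]
E
python3 - <<'E'
from h import *
S,T=cam('scene'),cam('top')
a=cv2.imread('pics/scene0.png').astype(int);b=cv2.imread('pics/top0.png').astype(int)
w=lambda i:i.min(2)>190
for n,c,im,bx in(('s',S,a,[(325,175,345,192),(364,210,384,228)]),('t',T,b,[(244,148,266,168),(307,142,328,161)])):
    for q in bx:
        for ctr,s in blobs(w(im),q): print(n,'spot',ctr,s,onz(c,*ctr,.071).round(4))
for n,c,im,bx in(('s',S,a,[(305,240,328,280),(328,286,355,328)]),('t',T,b,[(315,203,340,228),(365,205,390,230)])):
    for q in bx:
        for nm,m in(('dark',im.max(2)<60),('brown',(im[:,:,2]-im[:,:,0]>25))):
            for ctr,s in blobs(m,q): print(n,nm,ctr,s,onz(c,*ctr,.09).round(4))
for n,c,p,q in(('s',S,(298,314),(358,289)),('t',T,(360,250),(361,197))): print(n,'tape',onz(c,*p,.012).round(3),'bear',onz(c,*q,.01).round(3))
A=np.vstack([cv2.resize(a[232:332,280:380].astype(np.uint8),(560,560),interpolation=2)]);B=cv2.resize(b[190:265,310:400].astype(np.uint8),(240,560)) 
E
```

```text
s spot [333.4 181.6] [327, 178, 13, 8, 83] [0.6255 0.0244 0.071 ]
s spot [373.3 218.5] [367, 214, 14, 10, 113] [ 0.6435 -0.145   0.071 ]
t spot [254.  157.9] [248, 152, 13, 13, 143] [0.6247 0.0237 0.071 ]
t spot [316.7 151.1] [310, 145, 14, 13, 144] [ 0.6431 -0.1457  0.071 ]
s dark [315.4 249. ] [313, 245, 6, 9, 45] [ 0.4635 -0.1797  0.09  ]
s dark [315.9 256.4] [311, 253, 10, 6, 33] [ 0.4546 -0.1991  0.09  ]
s brown [317.  264.5] [309, 254, 14, 24, 141] [ 0.4463 -0.2202  0.09  ]
s dark [342.5 295.4] [340, 291, 6, 10, 55] [ 0.4552 -0.3143  0.09  ]
s dark [342.  303.5] [337, 300, 11, 7, 36] [ 0.4447 -0.3304  0.09  ]
s brown [342.4 310.9] [334, 299, 16, 26, 155] [ 0.4368 -0.3453  0.09  ]
t brown [327.4 219. ] [323, 213, 12, 11, 62] [ 0.4553 -0.1698  0.09  ]
t dark [380.9 217.9] [380, 217, 3, 3, 8] [ 0.4569 -0.3114  0.09  ]
t brown [376.6 221.3] [373, 215, 12, 11, 61] [ 0.448  -0.2997  0.09  ]
s tape [ 0.376 -0.266  0.012] bear [ 0.526 -0.27   0.01 ]
t tape [ 0.377 -0.265  0.012] bear [ 0.526 -0.272  0.01 ]
```

Both views agree on the pans: left (.625,.024), right (.643,-.1455), 170 mm apart, with the stand yawed about 6°. Rows can't tilt the tool directly, so I'll check how the arm behaves when it is stretched to its reach limit. I'll do that in free space on the left, going up and outward.

```bash
python3 -m crank '[{"z":-0.05,"y":0.03},{"z":-0.1,"y":0.06},{"z":-0.15,"y":0.09},{"z":-0.2,"y":0.12},{"z":-0.24,"y":0.15},{"z":-0.28,"y":0.18},{"z":-0.32,"y":0.21},{"z":-0.35,"y":0.24},{"z":-0.38,"y":0.28},{"z":-0.4,"y":0.31}]'; python3 -c "
from h import *
o=env.get_obs();print(o['qpos'],o['tool_pos'],o['tool_rot'])"
```

```text
[-63.64993537  18.43602255  -4.01595464  83.16922036   1.29508194
  78.53992015  -3.25894581] [0.28010186 0.58603336 0.24054573] [-1.79900076e+02  5.40409484e-03  1.54461036e+02]invalid input
```

```bash
python3 -m crank '[{"x":0,"y":0.03,"z":-0.05,"turn":0},{"x":0,"y":0.06,"z":-0.1,"turn":0},{"x":0,"y":0.09,"z":-0.15,"turn":0},{"x":0,"y":0.12,"z":-0.2,"turn":0},{"x":0,"y":0.15,"z":-0.24,"turn":0},{"x":0,"y":0.18,"z":-0.28,"turn":0},{"x":0,"y":0.21,"z":-0.32,"turn":0},{"x":0,"y":0.24,"z":-0.35,"turn":0},{"x":0,"y":0.28,"z":-0.38,"turn":0},{"x":0,"y":0.31,"z":-0.4,"turn":0}]'; python3 -c "
from h import *
o=env.get_obs();print(o['qpos'],o['tool_pos'],o['tool_rot'])"
```

```text
time_s: 1.35
tool_pos: [0.3601, 0.7549, 0.4723]
tool_rot: [173.7, -0.1, 154.5]
force: [1.0, -0.4, 0.2]
grip_width: 0.087
grasp_force: 0.0
[-67.12415971  53.10064886  23.50678937   3.27065346 -22.6160066
 117.60995552  -1.0329479 ] [0.36007445 0.754921   0.47227623] [ 1.73721622e+02 -1.29087659e-01  1.54537383e+02]
```

The tool tilted outward 6° once joints 4 and 6 reached their limits. Going higher with the arm straight should lean it further, and that lean should carry over to later moves.

```bash
python3 -m crank '[{"x":0,"y":0,"z":-0.05,"turn":0},{"x":0,"y":0,"z":-0.1,"turn":0},{"x":0,"y":0,"z":-0.15,"turn":0},{"x":0,"y":0,"z":-0.2,"turn":0},{"x":0,"y":0,"z":-0.25,"turn":0},{"x":0,"y":0,"z":-0.3,"turn":0},{"x":0,"y":0,"z":-0.3,"turn":0},{"x":0,"y":0,"z":-0.3,"turn":0}]'; python3 -c "
from h import *
o=env.get_obs();print(o['qpos'],o['tool_pos'],o['tool_rot'])"
```

```text
time_s: 2.35
tool_pos: [0.3457, 0.7227, 0.5773]
tool_rot: [166.4, -0.2, 154.5]
force: [-0.6, 0.7, 1.3]
grip_width: 0.0868
grasp_force: 0.0
[-67.2883072   45.73590773  22.58374838   3.27057686 -21.36022144
 117.60304426  -1.08799006] [0.34571743 0.72273826 0.57727637] [166.37236242  -0.1887434  154.50224308]
```

```bash
python3 -m crank '[{"x":0,"y":0.03,"z":-0.06,"turn":0},{"x":0,"y":0.06,"z":-0.12,"turn":0},{"x":0,"y":0.1,"z":-0.18,"turn":0},{"x":0,"y":0.14,"z":-0.24,"turn":0},{"x":0,"y":0.18,"z":-0.3,"turn":0},{"x":0,"y":0.22,"z":-0.36,"turn":0},{"x":0,"y":0.25,"z":-0.42,"turn":0},{"x":0,"y":0.25,"z":-0.45,"turn":0},{"x":0,"y":0.25,"z":-0.45,"turn":0},{"x":0,"y":0.25,"z":-0.45,"turn":0}]'; python3 -c "
from h import *
o=env.get_obs();print(o['qpos'],o['tool_pos'],o['tool_rot'])"
```

```text
time_s: 3.6
tool_pos: [0.3316, 0.691, 0.6515]
tool_rot: [161.0, -0.3, 154.5]
force: [-0.2, -0.8, 0.1]
grip_width: 0.0871
grasp_force: 0.0
[-67.53089504  40.30621738  24.16874652   3.32904371 -22.58297069
 117.60694846  -1.02320449] [0.33160439 0.69099129 0.6515251 ] [160.96965903  -0.26045382 154.50167134]
```

```bash
for i in 1; do python3 -m crank '[{"x":0,"y":0.05,"z":-0.3,"turn":0},{"x":0,"y":0.1,"z":-0.6,"turn":0},{"x":0,"y":0.1,"z":-0.6,"turn":0},{"x":0,"y":0.1,"z":-0.6,"turn":0},{"x":0,"y":0.1,"z":-0.6,"turn":0},{"x":0,"y":0.1,"z":-0.6,"turn":0},{"x":0,"y":0.1,"z":-0.6,"turn":0},{"x":0,"y":0.1,"z":-0.6,"turn":0}]'; done; python3 -c "
from h import *
o=env.get_obs();print(o['qpos'],o['tool_pos'],o['tool_rot'])"
```

```text
time_s: 4.6
tool_pos: [0.3094, 0.6394, 0.744]
tool_rot: [153.8, -0.4, 154.5]
force: [-0.5, 0.6, 0.4]
grip_width: 0.0868
grasp_force: 0.0
[-67.71965955  33.09923282  23.05758956   3.34224223 -21.14465059
 117.60470683  -0.98545967] [0.30939079 0.63940113 0.74396813] [153.80264553  -0.38237752 154.5475009 ]
```

26° now. Two more pushes like that should reach about 40°.

```bash
python3 -m crank '[{"x":0,"y":0.1,"z":-0.6,"turn":0},{"x":0,"y":0.1,"z":-0.6,"turn":0},{"x":0,"y":0.1,"z":-0.6,"turn":0},{"x":0,"y":0.1,"z":-0.6,"turn":0},{"x":0,"y":0.1,"z":-0.6,"turn":0},{"x":0,"y":0.1,"z":-0.6,"turn":0},{"x":0,"y":0.1,"z":-0.6,"turn":0},{"x":0,"y":0.1,"z":-0.6,"turn":0}]' | grep -E "time|tool"; python3 -m crank '[{"x":0,"y":0.15,"z":-0.6,"turn":0},{"x":0,"y":0.15,"z":-0.6,"turn":0},{"x":0,"y":0.15,"z":-0.6,"turn":0},{"x":0,"y":0.15,"z":-0.6,"turn":0},{"x":0,"y":0.15,"z":-0.6,"turn":0},{"x":0,"y":0.15,"z":-0.6,"turn":0},{"x":0,"y":0.15,"z":-0.6,"turn":0},{"x":0,"y":0.15,"z":-0.6,"turn":0}]' | grep -E "time|tool"; python3 -c "
from h import *
o=env.get_obs();print(o['qpos'],o['tool_pos'],o['tool_rot'])"
```

```text
time_s: 5.6
tool_pos: [0.2833, 0.5769, 0.8292]
tool_rot: [146.6, -0.5, 154.6]
time_s: 6.6
tool_pos: [0.2556, 0.5084, 0.9017]
tool_rot: [139.7, -0.6, 154.7]
[-68.21969896  19.00268988  23.16143464   3.34413259 -20.35466081
 117.60322966  -0.62826182] [0.25561395 0.50839098 0.90173859] [139.72071721  -0.58165744 154.6781391 ]
```

Lean is now 40°, but toward azimuth 65°, and I need about 5°. A stretched pull turns the tool axis toward the pull direction, so a pull toward front-right will swing it round. First I'll check that the shelf on the right leaves room for that.

```bash
python3 - <<'E'
from h import *
S,T=cam('scene'),cam('top')
def plane(c,a,b):
    p,d=ray(c,*a);_,e=ray(c,*b);n=np.cross(d,e);n/=np.linalg.norm(n);return n,n@p
n1,a1=plane(S,(445,40),(567,390))
for nm,pts in(('greybar',((300,37),(470,125))),('white',((300,47),(470,135)))):
    n2,a2=plane(T,*pts); d=np.cross(n1,n2);d/=d[0]
    for x in(.4,.6,.8):
        P=np.linalg.lstsq(np.stack([n1,n2,[1,0,0]]),np.array([a1,a2,x]),rcond=None)[0];print(nm,P.round(3))
E
python3 -c "
import cv2;a=cv2.imread('pics/scene0.png')[0:400,380:640];cv2.imwrite('pics/x.png',a)"
```

```text
greybar [ 0.4   -1.45  -0.236]
greybar [ 0.6   -0.266  0.623]
greybar [0.8   0.918 1.482]
white [ 0.4   -0.819  0.385]
white [0.6   0.038 0.922]
white [0.8   0.895 1.46 ]
```

```bash
cat >> h.py <<'E'
def st():
    o=env.get_obs(); R=Ro.from_euler('xyz',o['tool_rot'],degrees=True).as_matrix(); return o,R
def sh(*targets):
    o,R=st(); z=R[:,2]
    print('t',o['time_s'],'pos',o['tool_pos'].round(4),'q',o['qpos'].round(1),'lean',np.degrees(np.arccos(-z[2])).round(1),'az',np.degrees(np.arctan2(z[1],z[0])).round(1),'ydir',R[:,1].round(3),'w',round(o['grip_width'],4))
    for P in targets: print(P,'->',(R.T@(np.array(P)-o['tool_pos'])).round(4))
E
python3 -c "
from h import *
sh((.5,.25,.9),(.56,0,.9),(.48,-.3,.9))"
```

```text
t 6.6 pos [0.2556 0.5084 0.9017] q [-68.2  19.   23.2   3.3 -20.4 117.6  -0.6] lean 40.3 az 65.4 ydir [0.332 0.687 0.646] w 0.0868
(0.5, 0.25, 0.9) -> [-0.3314 -0.0974 -0.0847]
(0.56, 0, 0.9) -> [-0.4926 -0.2492 -0.2154]
(0.48, -0.3, 0.9) -> [-0.5486 -0.4818 -0.4133]
```

```bash
python3 -m crank '[{"x":-0.06,"y":-0.015,"z":-0.015,"turn":0},{"x":-0.11,"y":-0.03,"z":-0.03,"turn":0},{"x":-0.165,"y":-0.05,"z":-0.04,"turn":0},{"x":-0.22,"y":-0.065,"z":-0.055,"turn":0},{"x":-0.275,"y":-0.08,"z":-0.07,"turn":0},{"x":-0.33,"y":-0.1,"z":-0.085,"turn":0},{"x":-0.37,"y":-0.135,"z":-0.115,"turn":0},{"x":-0.41,"y":-0.175,"z":-0.15,"turn":0},{"x":-0.45,"y":-0.21,"z":-0.185,"turn":0},{"x":-0.49,"y":-0.25,"z":-0.215,"turn":0},{"x":-0.49,"y":-0.25,"z":-0.215,"turn":0}]'; python3 -c "
from h import *
sh((.48,-.3,.85),(.3,-.5,.85))"
```

```text
time_s: 7.98
tool_pos: [0.6017, 0.1157, 0.8538]
tool_rot: [134.6, 1.9, 152.2]
force: [-0.1, -0.3, 0.5]
grip_width: 0.0873
grasp_force: 0.0
t 7.975 pos [0.6017 0.1157 0.8538] q [ 10.8  28.1 -30.5   3.4 -20.4 117.6  35.2] lean 45.4 az 60.3 ydir [0.307 0.633 0.711] w 0.0873
(0.48, -0.3, 0.85) -> [-0.086  -0.3031 -0.2973]
(0.3, -0.5, 0.85) -> [-0.02   -0.4848 -0.4844]
```

```bash
python3 -m crank '[{"x":-0.01,"y":-0.04,"z":-0.04,"turn":0},{"x":-0.02,"y":-0.08,"z":-0.08,"turn":0},{"x":-0.04,"y":-0.12,"z":-0.12,"turn":0},{"x":-0.055,"y":-0.16,"z":-0.16,"turn":0},{"x":-0.07,"y":-0.2,"z":-0.2,"turn":0},{"x":-0.08,"y":-0.25,"z":-0.25,"turn":0},{"x":-0.086,"y":-0.3,"z":-0.3,"turn":0},{"x":-0.07,"y":-0.34,"z":-0.34,"turn":0},{"x":-0.06,"y":-0.38,"z":-0.38,"turn":0},{"x":-0.06,"y":-0.38,"z":-0.38,"turn":0}]'; python3 -c "
from h import *
sh((.4,-.45,1),(.3,-.5,.85))"
```

```text
time_s: 9.22
tool_pos: [0.4462, -0.2658, 0.7466]
tool_rot: [132.5, 4.5, 149.4]
force: [-0.4, -0.9, 0.9]
grip_width: 0.0872
grasp_force: 0.0
t 9.225 pos [ 0.4462 -0.2658  0.7466] q [ 88.6  29.  -79.1  37.2 -18.1 117.6  65.9] lean 47.7 az 55.4 ydir [0.294 0.611 0.735] w 0.0872
(0.4, -0.45, 1) -> [-0.0734  0.0603 -0.3021]
(0.3, -0.5, 0.85) -> [-0.0013 -0.11   -0.2736]
```

```bash
python3 -m crank '[{"x":-0.02,"y":0,"z":-0.07,"turn":0},{"x":-0.04,"y":0,"z":-0.13,"turn":0},{"x":-0.06,"y":0,"z":-0.19,"turn":0},{"x":-0.08,"y":0,"z":-0.25,"turn":0},{"x":-0.09,"y":0,"z":-0.31,"turn":0},{"x":-0.09,"y":0,"z":-0.36,"turn":0},{"x":-0.09,"y":0,"z":-0.36,"turn":0},{"x":-0.09,"y":0,"z":-0.36,"turn":0}]'; python3 -c "
from h import *
sh((.4,-.45,1),(.3,-.5,.85))"
```

```text
time_s: 10.22
tool_pos: [0.4272, -0.3251, 0.7485]
tool_rot: [130.2, 7.4, 146.4]
force: [-0.6, -0.7, 1.3]
grip_width: 0.0867
grasp_force: 0.0
t 10.225 pos [ 0.4272 -0.3251  0.7485] q [ 91.3  31.8 -79.1  34.4 -17.  117.6  68.8] lean 50.2 az 50.1 ydir [0.276 0.592 0.757] w 0.0867
(0.4, -0.45, 1) -> [-0.0785  0.1091 -0.2481]
(0.3, -0.5, 0.85) -> [-0.0041 -0.0617 -0.2307]
```

Short calls should ratchet faster, because each one resets the orientation reference. From this pose, a clean outward stretch along world −y turns z to (0.6,0,−0.77), which is a lean of about 38° at azimuth 0. I'll move to the open space on the right front and do that.

```bash
python3 -c "
from h import *
sh((.3,-.42,.62),(.1,-.55,.5))"
```

```text
t 10.225 pos [ 0.4272 -0.3251  0.7485] q [ 91.3  31.8 -79.1  34.4 -17.  117.6  68.8] lean 50.2 az 50.1 ydir [0.276 0.592 0.757] w 0.0867
(0.3, -0.42, 0.62) -> [ 0.0694 -0.1886 -0.0363]
(0.1, -0.55, 0.5) -> [ 0.1785 -0.4116 -0.1346]
```

```bash
python3 - <<'E'
# safety look at right side in scene/top
from h import *
T=cam('top')
for P in((.1,-.8,.4),(.1,-.8,.7),(.1,-.6,.4)): print(P,proj(T,P).round())
E
```

```text
(0.1, -0.8, 0.4) [661. 377.]
(0.1, -0.8, 0.7) [819. 420.]
(0.1, -0.6, 0.4) [563. 380.]
```

```bash
python3 -m crank '[{"x":0.02,"y":-0.05,"z":-0.01,"turn":0},{"x":0.04,"y":-0.1,"z":-0.02,"turn":0},{"x":0.055,"y":-0.145,"z":-0.03,"turn":0},{"x":0.07,"y":-0.19,"z":-0.04,"turn":0},{"x":0.09,"y":-0.23,"z":-0.055,"turn":0},{"x":0.11,"y":-0.27,"z":-0.07,"turn":0},{"x":0.13,"y":-0.31,"z":-0.09,"turn":0},{"x":0.155,"y":-0.36,"z":-0.11,"turn":0},{"x":0.18,"y":-0.41,"z":-0.135,"turn":0}]'; python3 -c "
from h import *
sh((.1,-.55,.5));_,R=st();print((R.T@np.array([0,-.3,0])).round(3))"
```

```text
time_s: 11.35
tool_pos: [0.1401, -0.5141, 0.4735]
tool_rot: [130.6, 9.2, 144.1]
force: [-0.4, 0.4, 1.1]
grip_width: 0.0871
grasp_force: 0.0
t 11.35 pos [ 0.1401 -0.5141  0.4735] q [130.1  44.3 -79.1  60.6  -6.9 117.6 107.2] lean 50.0 az 46.3 ydir [0.284 0.599 0.749] w 0.0871
(0.1, -0.55, 0.5) -> [ 0.0071 -0.0131 -0.0582]
[-0.174 -0.18  -0.166]
```

```bash
python3 -m crank '[{"x":-0.035,"y":-0.036,"z":-0.033,"turn":0},{"x":-0.07,"y":-0.072,"z":-0.066,"turn":0},{"x":-0.105,"y":-0.108,"z":-0.1,"turn":0},{"x":-0.17,"y":-0.18,"z":-0.166,"turn":0}]'; python3 -c "
from h import *
sh();_,R=st();print((R.T@np.array([0,-.3,0])).round(3))"
```

```text
time_s: 11.85
tool_pos: [-0.0805, -0.7054, 0.4005]
tool_rot: [142.7, 9.4, 119.8]
force: [6.2, -9.1, -2.5]
grip_width: 0.0869
grasp_force: 0.0
t 11.85 pos [-0.0805 -0.7054  0.4005] q [130.   54.9 -73.6  36.7  15.3 117.2 109.1] lean 38.3 az 17.7 ydir [0.641 0.482 0.598] w 0.0869
[-0.257 -0.145 -0.057]
```

Lean is 38° at azimuth 18°, so it's nearly there. One more gentle pull.

```bash
python3 -m crank '[{"x":-0.04,"y":-0.025,"z":-0.01,"turn":0},{"x":-0.08,"y":-0.05,"z":-0.02,"turn":0}]'; python3 -c "
from h import *
sh();_,R=st();print((R.T@np.array([0,-.3,0])).round(3),(R.T@np.array([.2,-.3,0])).round(3))"
```

```text
time_s: 12.1
tool_pos: [-0.0805, -0.7524, 0.4627]
tool_rot: [143.8, 17.8, 117.6]
force: [-0.9, -1.2, -3.4]
grip_width: 0.087
grasp_force: 0.0
t 12.1 pos [-0.0805 -0.7524  0.4627] q [120.1  50.9 -47.7  22.9  -5.3 117.6 116.3] lean 39.8 az 5.0 ydir [0.632 0.534 0.563] w 0.087
[-0.253 -0.16  -0.017] [-0.341 -0.034  0.111]
```

```bash
cat >> h.py <<'E'
def turns(az):
    o,R=st(); h=R.T@np.array([-np.sin(np.radians(az)),np.cos(np.radians(az)),0])
    t=np.arctan2(-h[0],h[1]); print('turn',round(t,3),round(t-np.sign(t)*np.pi,3))
E
python3 -m crank '[{"x":0,"y":0,"z":0,"turn":0}]' | head -1;python3 -c "
from h import *
sh((.1,-.6,.4),(.25,-.45,.35),(.36,-.25,.3));turns(5)"
```

```text
time_s: 12.22
t 12.225 pos [-0.0779 -0.7534  0.4573] q [119.6  51.  -47.1  23.1  -5.  117.6 116.2] lean 39.1 az 5.8 ydir [0.638 0.528 0.56 ] w 0.0876
(0.1, -0.6, 0.4) -> [0.0674 0.1625 0.1659]
(0.25, -0.45, 0.35) -> [0.1422 0.3094 0.3084]
(0.36, -0.25, 0.3) -> [0.2771 0.4573 0.429 ]
turn -1.081 2.061
```

```bash
python3 -m crank '[{"x":0.03,"y":0.04,"z":0.04,"turn":-0.15},{"x":0.05,"y":0.08,"z":0.08,"turn":-0.3},{"x":0.067,"y":0.12,"z":0.125,"turn":-0.3},{"x":0.067,"y":0.16,"z":0.165,"turn":-0.3}]' | head -1;python3 -c "
from h import *
sh((.1,-.6,.4),(.25,-.45,.35),(.36,-.25,.3));turns(5)"
```

```text
time_s: 12.72
t 12.725 pos [ 0.0901 -0.6037  0.4052] q [142.2  26.4 -61.5  75.3 -16.3  90.9 134.1] lean 39.3 az 5.9 ydir [0.471 0.76  0.448] w 0.0871
(0.1, -0.6, 0.4) -> [-0.0013  0.0052  0.0105]
(0.25, -0.45, 0.35) -> [0.0255 0.1675 0.1535]
(0.36, -0.25, 0.3) -> [0.1094 0.3489 0.2745]
turn -0.773 2.369
```

```bash
python3 -m crank '[{"x":0.01,"y":0.04,"z":0.04,"turn":0},{"x":0.02,"y":0.08,"z":0.08,"turn":0},{"x":0.02,"y":0.125,"z":0.12,"turn":0},{"x":0.025,"y":0.165,"z":0.155,"turn":0},{"x":0.045,"y":0.21,"z":0.185,"turn":0},{"x":0.065,"y":0.255,"z":0.215,"turn":0},{"x":0.09,"y":0.3,"z":0.245,"turn":0},{"x":0.11,"y":0.35,"z":0.275,"turn":0},{"x":0.11,"y":0.35,"z":0.275,"turn":0}]' | head -1;python3 -c "
from h import *
sh((.36,-.25,.3));turns(5)"
```

```text
time_s: 13.85
t 13.85 pos [ 0.317  -0.3383  0.3234] q [103.1 -17.3 -26.6 116.9 -47.   77.7 138.8] lean 38.3 az 5.1 ydir [0.476 0.768 0.429] w 0.087
(0.36, -0.25, 0.3) -> [0.0399 0.0782 0.0498]
turn -0.762 2.379
```

```bash
python3 -c "
from h import *
sh((.5,-.25,.32))"; python3 -m crank '[{"x":0.04,"y":0.04,"z":0.01,"turn":0.15},{"x":0.06,"y":0.06,"z":0.02,"turn":0.33},{"x":0.08,"y":0.09,"z":0.04,"turn":0.51},{"x":0.09,"y":0.12,"z":0.06,"turn":0.69},{"x":0.1,"y":0.14,"z":0.08,"turn":0.87},{"x":0.1,"y":0.15,"z":0.1,"turn":1.05},{"x":0.1,"y":0.15,"z":0.1,"turn":1.23},{"x":0.1,"y":0.15,"z":0.1,"turn":1.41},{"x":0.1,"y":0.15,"z":0.1,"turn":1.59},{"x":0.1,"y":0.15,"z":0.1,"turn":1.77},{"x":0.1,"y":0.15,"z":0.1,"turn":1.95},{"x":0.1,"y":0.15,"z":0.1,"turn":2.13}]' | head -1;python3 -c "
from h import *
sh((.43,-.25,.28));turns(5)"
```

```text
t 13.85 pos [ 0.317  -0.3383  0.3234] q [103.1 -17.3 -26.6 116.9 -47.   77.7 138.8] lean 38.3 az 5.1 ydir [0.476 0.768 0.429] w 0.087
(0.5, -0.25, 0.32) -> [-0.0566  0.1534  0.1206]
time_s: 15.35
t 15.35 pos [ 0.3992 -0.1728  0.2286] q [ 54.  -17.3  -2.9 131.  -47.   63.9  66.6] lean 41.6 az 25.2 ydir [ 0.799 -0.185  0.573] w 0.0871
(0.43, -0.25, 0.28) -> [-0.0561  0.0683 -0.0418]
turn -1.835 1.307
```

```bash
python3 -c "
from h import *
sh((.45,-.3,.35),(.3,-.55,.4),(.1,-.7,.42))"
```

```text
t 15.35 pos [ 0.3992 -0.1728  0.2286] q [ 54.  -17.3  -2.9 131.  -47.   63.9  66.6] lean 41.6 az 25.2 ydir [ 0.799 -0.185  0.573] w 0.0871
(0.45, -0.3, 0.35) -> [-0.08    0.1336 -0.0962]
(0.3, -0.55, 0.4) -> [-0.2949  0.0887 -0.2944]
(0.1, -0.7, 0.42) -> [-0.4246 -0.0318 -0.472 ]
```

```bash
python3 -m crank '[{"x":-0.03,"y":0.045,"z":-0.03,"turn":0.18},{"x":-0.055,"y":0.09,"z":-0.065,"turn":0.36},{"x":-0.08,"y":0.134,"z":-0.096,"turn":0.54},{"x":-0.12,"y":0.125,"z":-0.13,"turn":0.72},{"x":-0.155,"y":0.115,"z":-0.165,"turn":0.9},{"x":-0.19,"y":0.11,"z":-0.2,"turn":1.08},{"x":-0.225,"y":0.1,"z":-0.23,"turn":1.26},{"x":-0.26,"y":0.095,"z":-0.26,"turn":1.3},{"x":-0.295,"y":0.09,"z":-0.294,"turn":1.3},{"x":-0.33,"y":0.06,"z":-0.34,"turn":1.3},{"x":-0.36,"y":0.03,"z":-0.385,"turn":1.3},{"x":-0.39,"y":0,"z":-0.43,"turn":1.3}]' | head -1;python3 -c "
from h import *
sh((.1,-.7,.42));turns(5);_,R=st();print((R.T@np.array([0,-.3,0])).round(3))"
```

```text
time_s: 16.85
t 16.85 pos [ 0.1538 -0.662   0.4171] q [ 83.6  33.4  16.6  54.  -47.8 114.3   7.9] lean 42.6 az 25.7 ydir [ 0.248 -0.953 -0.174] w 0.0871
(0.1, -0.7, 0.42) -> [-0.0415  0.0223 -0.0461]
turn -3.131 0.011
[-0.023  0.286 -0.088]
```

```bash
python3 -m crank '[{"x":-0.005,"y":0.06,"z":-0.018,"turn":0},{"x":-0.01,"y":0.12,"z":-0.036,"turn":0},{"x":-0.014,"y":0.18,"z":-0.055,"turn":0}]' | head -1;python3 -c "
from h import *
sh();turns(5);_,R=st();print((R.T@np.array([0,-.3,0])).round(3))"
```

```text
time_s: 17.23
t 17.225 pos [ 0.1848 -0.7453  0.3931] q [ 94.4  51.8 -21.1  25.9 -24.7 117.4  -6.6] lean 41.1 az 31.1 ydir [ 0.298 -0.934 -0.198] w 0.0873
turn -3.094 0.048
[-0.034  0.28  -0.102]
```

```bash
python3 -m crank '[{"x":-0.005,"y":0.06,"z":-0.02,"turn":0},{"x":-0.01,"y":0.12,"z":-0.04,"turn":0},{"x":-0.017,"y":0.18,"z":-0.065,"turn":0}]' | head -1;python3 -c "
from h import *
sh();turns(5);_,R=st();print((R.T@np.array([0,-.3,0])).round(3))"
```

```text
time_s: 17.6
t 17.6 pos [ 0.2166 -0.8285  0.332 ] q [ 88.7  67.2 -20.3   3.6 -23.9 117.6  -9.6] lean 40.8 az 22.8 ydir [ 0.24  -0.962 -0.13 ] w 0.087
turn -3.104 0.038
[-0.031  0.289 -0.076]
```

```bash
python3 -m crank '[{"x":-0.005,"y":0.06,"z":-0.015,"turn":0},{"x":-0.01,"y":0.12,"z":-0.03,"turn":0},{"x":-0.01,"y":0.12,"z":-0.03,"turn":0}]' | head -1;python3 -c "
from h import *
sh();turns(5);_,R=st();print((R.T@np.array([0,-.3,0])).round(3))"
```

```text
time_s: 17.98
t 17.975 pos [ 0.2157 -0.8559  0.3134] q [ 87.6  69.   27.4   3.5 -70.  114.3  -6.8] lean 40.5 az 17.4 ydir [ 0.205 -0.975 -0.082] w 0.0873
turn -3.103 0.039
[-0.031  0.293 -0.058]
```

```bash
python3 -m crank '[{"x":-0.005,"y":0.06,"z":-0.012,"turn":0},{"x":-0.015,"y":0.18,"z":-0.035,"turn":0},{"x":-0.02,"y":0.24,"z":-0.045,"turn":0},{"x":-0.02,"y":0.24,"z":-0.045,"turn":0}]' | head -1;python3 -c "
from h import *
sh((.3,-.65,.35),(.42,-.45,.32));turns(7)"
```

```text
time_s: 18.48
t 18.475 pos [ 0.2209 -0.889   0.2709] q [ 87.3  72.2  47.4   3.4 -89.  109.7  -4.5] lean 40.5 az 12.5 ydir [ 0.171 -0.984 -0.039] w 0.0867
(0.3, -0.65, 0.35) -> [ 0.1362 -0.2248  0.0235]
(0.42, -0.45, 0.32) -> [ 0.2283 -0.4     0.1505]
turn -3.129 0.013
```

```bash
python3 -c "
from h import *
turns(12.5)
sh((.45,-.38,.27))"; python3 -m crank '[{"x":0.03,"y":-0.045,"z":0.005,"turn":0},{"x":0.055,"y":-0.09,"z":0.01,"turn":0},{"x":0.08,"y":-0.135,"z":0.015,"turn":0},{"x":0.11,"y":-0.18,"z":0.02,"turn":0},{"x":0.136,"y":-0.225,"z":0.025,"turn":-0.02},{"x":0.16,"y":-0.27,"z":0.055,"turn":-0.04},{"x":0.18,"y":-0.31,"z":0.085,"turn":-0.04},{"x":0.205,"y":-0.355,"z":0.12,"turn":-0.04},{"x":0.228,"y":-0.4,"z":0.15,"turn":-0.04},{"x":0.228,"y":-0.4,"z":0.15,"turn":-0.04}]' | head -1;python3 - <<'E'
from h import *
sh((.44,-.33,.25));turns(12.5)
im=imaging.read_camera('wrist');c=cam('wrist');cv2.imwrite('pics/w1.png',im[:,:,::-1])
for P in((.4635,-.18,.102),(.455,-.314,.102),(.4635,-.18,0),(.455,-.314,0)): print(proj(c,P).round())
E
```

```text
turn 3.081 -0.06
t 18.475 pos [ 0.2209 -0.889   0.2709] q [ 87.3  72.2  47.4   3.4 -89.  109.7  -4.5] lean 40.5 az 12.5 ydir [ 0.171 -0.984 -0.039] w 0.0867
(0.45, -0.38, 0.27) -> [ 0.2259 -0.4618  0.2174]
time_s: 19.73
t 19.725 pos [ 0.4272 -0.4391  0.3186] q [  1.8   8.1  68.7 101.8 -49.7  76.5   5.4] lean 40.6 az 14.0 ydir [ 0.222 -0.975 -0.018] w 0.0873
(0.44, -0.33, 0.25) -> [-0.018  -0.1024  0.0773]
turn 3.135 -0.007
[142. 230.]
[231. 255.]
[177. 250.]
[249. 271.]
```

View image.

View pics/w1.png

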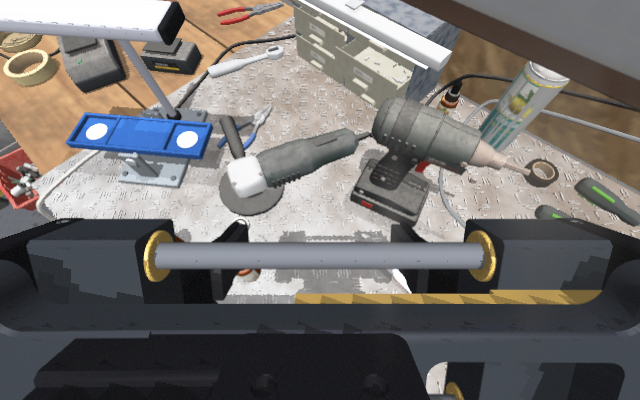

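The wrist view looks past the fingers. The tray is level, with spots at (97,131) and (187,138), and only a sliver of a bottle shows at (248,270). I'll refine the bottle axes from the fixed cameras instead.

```bash
python3 - <<'E'
from h import *
S,T=cam('scene'),cam('top')
b=cv2.imread('pics/top0.png').astype(int)
# body brown in scene -> z .035 ; whole bottle blob in top
for nm,s_b,s_body,tb in(('A',(315.4,249),(317,265),(327.4,219)),('B',(342.5,295.4),(342.4,311.5),(376.6,221.3))):
    print(nm,'scene bulb',onz(S,*s_b,.089).round(4),'scene body',onz(S,*s_body,.035).round(4),'top brown z.05',onz(T,*tb,.05).round(4))
for q in((317,206,338,228),(367,207,388,229)):
    sub=b[q[1]:q[3],q[0]:q[2]]
    m=sub.max(2)<75; ys,xs=np.nonzero(m); c=(xs.mean()+q[0],ys.mean()+q[1]); print('dark',len(xs),np.round(c,1),onz(T,*c,.09).round(4))
x=np.hstack([cv2.resize(b[200:232,q:q+32].astype(np.uint8),(390,390),interpolation=cv2.INTER_CUBIC) for q in(312,362)])
cv2.imwrite('pics/tc.png',x)
E
```

```text
A scene bulb [ 0.4639 -0.179   0.089 ] scene body [ 0.4658 -0.1829  0.035 ] top brown z.05 [ 0.4598 -0.1729  0.05  ]
B scene bulb [ 0.4556 -0.3138  0.089 ] scene body [ 0.4556 -0.3175  0.035 ] top brown z.05 [ 0.4523 -0.3068  0.05  ]
dark 13 [329.6 215.4] [ 0.4648 -0.1758  0.09  ]
dark 15 [380.5 217.9] [ 0.457  -0.3103  0.09  ]
```

View pics/tc.png

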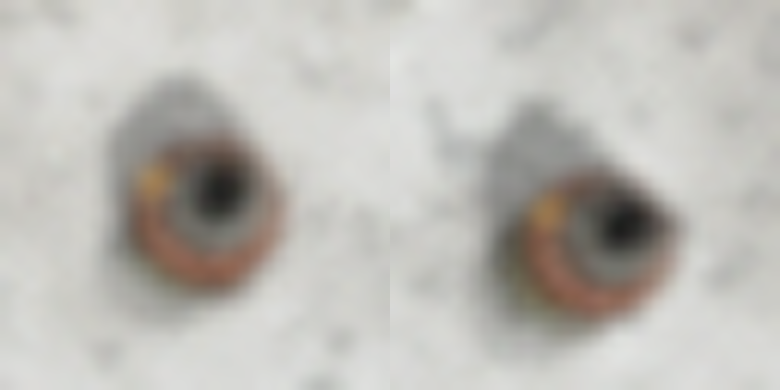

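Axes are A ≈ (.465,−.177) and B ≈ (.457,−.3125). The crop shows the bulb and the body ring centre of each bottle agreeing. Moving above B now.

```bash
python3 -c "
from h import *
sh((.4545,-.313,.2))"; python3 -m crank '[{"x":-0.003,"y":-0.025,"z":0.025,"turn":0},{"x":-0.006,"y":-0.05,"z":0.05,"turn":0},{"x":-0.01,"y":-0.085,"z":0.07,"turn":0},{"x":-0.03,"y":-0.118,"z":0.09,"turn":0},{"x":-0.04,"y":-0.118,"z":0.115,"turn":0},{"x":-0.04,"y":-0.118,"z":0.115,"turn":0}]' | head -1;python3 -c "
from h import *
sh((.4545,-.313,.2),(.4545,-.313,.051));turns(14)"
```

```text
t 19.775 pos [ 0.4248 -0.4431  0.319 ] q [  2.1   8.3  68.8 101.6 -49.7  76.6   5.4] lean 40.5 az 13.5 ydir [ 0.215 -0.976 -0.015] w 0.087
(0.4545, -0.313, 0.2) -> [-0.035  -0.1188  0.1289]
time_s: 20.52
t 20.525 pos [ 0.4373 -0.3242  0.2052] q [-10.2 -10.8  62.9 122.5 -35.4  50.4  -4.8] lean 40.1 az 12.5 ydir [ 0.201 -0.98  -0.014] w 0.087
(0.4545, -0.313, 0.2) -> [ 0.0112 -0.0075  0.0163]
(0.4545, -0.313, 0.051) -> [-0.0847 -0.0054  0.1304]
turn 3.1 -0.041
```

```bash
python3 -m crank '[{"x":0.011,"y":-0.0075,"z":0.016,"turn":0},{"x":0.011,"y":-0.0075,"z":0.016,"turn":0},{"x":-0.01,"y":-0.007,"z":0.04,"turn":0},{"x":-0.035,"y":-0.006,"z":0.07,"turn":0},{"x":-0.06,"y":-0.006,"z":0.1,"turn":0},{"x":-0.085,"y":-0.0055,"z":0.13,"turn":0},{"x":-0.085,"y":-0.0055,"z":0.13,"turn":0}]';python3 -c "
from h import *
sh((.4545,-.313,.051));turns(12.5)"
```

```text
time_s: 21.4
tool_pos: [0.4533, -0.3125, 0.0484]
tool_rot: [-178.8, -39.8, 10.8]
force: [-0.7, -0.1, 0.2]
grip_width: 0.0871
grasp_force: 0.0
t 21.4 pos [ 0.4533 -0.3125  0.0484] q [ -2.4  21.7  61.7 129.1 -77.7  57.   32.9] lean 39.8 az 12.7 ydir [ 0.201 -0.979 -0.016] w 0.0871
(0.4545, -0.313, 0.051) -> [ 0.0025  0.0007 -0.0013]
turn 3.119 -0.023
```

Now at the grasp pose, so I'll close. The roll is within 1°.

```bash
python3 -m crank '[{"x":0.002,"y":0,"z":0,"turn":0},{"x":0.002,"y":0,"z":0,"turn":0},{"x":0.002,"y":0,"z":0,"turn":0},{"x":0.002,"y":0,"z":0,"turn":0},{"x":0.002,"y":0,"z":0,"turn":0},{"x":0.002,"y":0,"z":0,"turn":0}]' 0.02 15;python3 -c "
from h import *
sh((.4545,-.313,.16),(.52,-.2,.165),(.58,-.155,.16))"
```

```text
time_s: 22.15
tool_pos: [0.4568, -0.3129, 0.0536]
tool_rot: [-179.0, -40.2, 11.0]
force: [-0.8, 0.5, 1.5]
grip_width: 0.0348
grasp_force: 0.3
t 22.15 pos [ 0.4568 -0.3129  0.0536] q [ -2.8  21.1  61.9 128.9 -77.7  56.9  32.6] lean 40.2 az 12.5 ydir [ 0.201 -0.979 -0.013] w 0.0348
(0.4545, -0.313, 0.16) -> [ 0.067  -0.0017 -0.0827]
(0.52, -0.2, 0.165) -> [ 0.1358 -0.0993 -0.0295]
(0.58, -0.155, 0.16) -> [ 0.1841 -0.1312  0.0184]
```

```bash
python3 -m crank '[{"x":0.002,"y":0,"z":0,"turn":0},{"x":0.002,"y":0,"z":0,"turn":0},{"x":0.02,"y":0,"z":-0.025,"turn":0},{"x":0.045,"y":0,"z":-0.055,"turn":0},{"x":0.067,"y":-0.002,"z":-0.083,"turn":0},{"x":0.09,"y":-0.035,"z":-0.065,"turn":0},{"x":0.113,"y":-0.065,"z":-0.047,"turn":0},{"x":0.137,"y":-0.1,"z":-0.03,"turn":0},{"x":0.16,"y":-0.115,"z":-0.005,"turn":0},{"x":0.184,"y":-0.131,"z":0.018,"turn":0},{"x":0.184,"y":-0.131,"z":0.018,"turn":0},{"x":0.184,"y":-0.131,"z":0.018,"turn":0}]';python3 -c "
from h import *
sh((.643,-.1455,.16),(.643,-.1455,.125));turns(12.5)
cv2.imwrite('pics/s2.png',imaging.read_camera('scene')[150:350,220:480,::-1].repeat(2,0).repeat(2,1))"
```

```text
time_s: 23.65
tool_pos: [0.5791, -0.156, 0.1596]
tool_rot: [-179.1, -40.1, 10.9]
force: [0.1, -0.7, -1.5]
grip_width: 0.0321
grasp_force: 14.9
t 23.65 pos [ 0.5791 -0.156   0.1596] q [-23.4  -4.4  48.7 127.2 -43.9  30.2 -18.8] lean 40.2 az 12.4 ydir [ 0.2   -0.98  -0.013] w 0.0321
(0.643, -0.1455, 0.16) -> [0.0498 0.0026 0.0414]
(0.643, -0.1455, 0.125) -> [0.0272 0.003  0.0681]
turn 3.121 -0.021
```

View pics/s2.png

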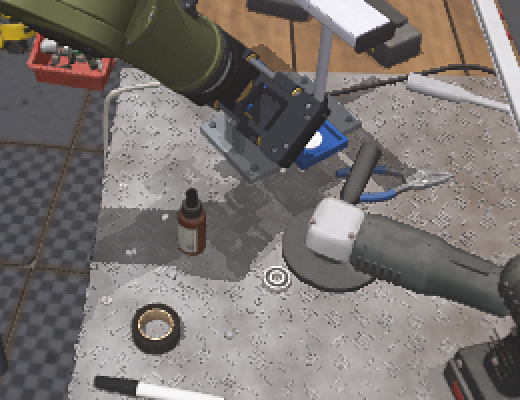

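The bottle is held with its grip width at 32 mm, and the tape at (157,328) and the bearing at (276,278) in this crop haven't moved. Inserting under the lamp bar and lowering until the pan is near its stop.

```bash
python3 -m crank '[{"x":0.025,"y":0.001,"z":0.02,"turn":0},{"x":0.05,"y":0.0025,"z":0.041,"turn":0},{"x":0.05,"y":0.0025,"z":0.041,"turn":0},{"x":0.035,"y":0.003,"z":0.06,"turn":0},{"x":0.027,"y":0.003,"z":0.068,"turn":0},{"x":0.022,"y":0.003,"z":0.074,"turn":0},{"x":0.019,"y":0.003,"z":0.077,"turn":0},{"x":0.019,"y":0.003,"z":0.077,"turn":0}]';python3 -c "
from h import *
sh((.643,-.1455,.113))"
```

```text
time_s: 24.7
tool_pos: [0.6425, -0.1459, 0.1136]
tool_rot: [-179.0, -40.2, 10.9]
force: [-0.6, -0.2, 0.4]
grip_width: 0.032
grasp_force: 14.9
t 24.7 pos [ 0.6425 -0.1459  0.1136] q [-21.8  11.1  46.7 122.7 -67.8  31.9  -2.3] lean 40.2 az 12.4 ydir [ 0.199 -0.98  -0.013] w 0.032
(0.643, -0.1455, 0.113) -> [ 0.0001 -0.0003  0.0009]
```

```bash
python3 -m crank '[{"x":0,"y":0,"z":0,"turn":0},{"x":0,"y":0,"z":0,"turn":0},{"x":0,"y":0,"z":0,"turn":0},{"x":0,"y":0,"z":-0.02,"turn":0},{"x":0,"y":0,"z":-0.05,"turn":0},{"x":0,"y":0,"z":-0.08,"turn":0},{"x":-0.01,"y":0,"z":-0.12,"turn":0},{"x":-0.01,"y":0,"z":-0.12,"turn":0}]' 0.06;python3 - <<'E'
from h import *
sh((.50,-.18,.2),(.4625,-.178,.2),(.4625,-.178,.051))
im=imaging.read_camera('top'); t=im[125:200,220:350,::-1].repeat(4,0).repeat(4,1)
s=imaging.read_camera('scene')[140:290,260:420,::-1].repeat(3,0).repeat(3,1)
cv2.imwrite('pics/m3.png',np.vstack([cv2.resize(t,(480,277)),cv2.resize(s,(480,320))]))
E
```

```text
time_s: 25.7
tool_pos: [0.56, -0.1644, 0.2023]
tool_rot: [-179.0, -40.6, 10.9]
force: [0.7, 0.3, 0.2]
grip_width: 0.0598
grasp_force: 0.0
t 25.7 pos [ 0.56   -0.1644  0.2023] q [-23.2 -12.7  47.9 126.4 -28.4  32.6 -31.9] lean 40.6 az 12.4 ydir [ 0.199 -0.98  -0.013] w 0.0598
(0.5, -0.18, 0.2) -> [-0.0485  0.0033 -0.0386]
(0.4625, -0.178, 0.2) -> [-0.0761 -0.0061 -0.0622]
(0.4625, -0.178, 0.051) -> [-0.1731 -0.0042  0.0509]
```

View pics/m3.png

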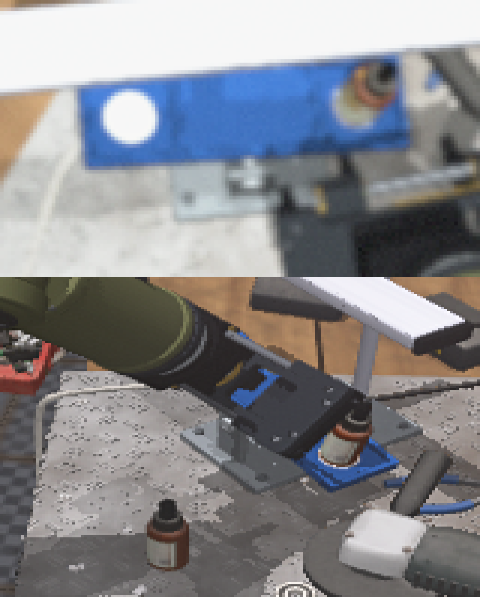

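The first bottle stands in the right pan with the spot under it, and the tray is tipped with the left spot visible as expected. A is close to the inner reach limit, so I'll go over it low, at TCP z≈0.145.

```bash
python3 -m crank '[{"x":-0.03,"y":0,"z":-0.02,"turn":0},{"x":-0.05,"y":-0.002,"z":-0.02,"turn":0},{"x":-0.075,"y":-0.004,"z":-0.02,"turn":0},{"x":-0.095,"y":-0.005,"z":-0.02,"turn":0},{"x":-0.112,"y":-0.0055,"z":-0.02,"turn":0},{"x":-0.112,"y":-0.0055,"z":-0.02,"turn":0},{"x":-0.112,"y":-0.0055,"z":-0.02,"turn":0}]' 0.087;python3 -c "
from h import *
sh((.4635,-.1775,.145),(.4635,-.1775,.053));turns(12.5)"
```

```text
time_s: 26.68
tool_pos: [0.4629, -0.1767, 0.1415]
tool_rot: [-179.1, -40.1, 11.0]
force: [0.9, 0.8, -0.1]
grip_width: 0.0869
grasp_force: 0.0
t 26.675 pos [ 0.4629 -0.1767  0.1415] q [ -5.4 -16.8  40.2 137.6 -35.7  32.4 -15.7] lean 40.1 az 12.5 ydir [ 0.201 -0.979 -0.012] w 0.0869
(0.4635, -0.1775, 0.145) -> [ 0.0026  0.0008 -0.0024]
(0.4635, -0.1775, 0.053) -> [-0.0567  0.002   0.068 ]
turn 3.122 -0.02
```

```bash
python3 -m crank '[{"x":-0.01,"y":0.001,"z":0.013,"turn":0},{"x":-0.025,"y":0.001,"z":0.03,"turn":0},{"x":-0.04,"y":0.002,"z":0.048,"turn":0},{"x":-0.057,"y":0.002,"z":0.068,"turn":0},{"x":-0.057,"y":0.002,"z":0.068,"turn":0},{"x":-0.057,"y":0.002,"z":0.068,"turn":0}]';python3 -c "
from h import *
sh((.4635,-.1775,.053))"
```

```text
time_s: 27.42
tool_pos: [0.4641, -0.177, 0.0529]
tool_rot: [-179.0, -40.2, 11.1]
force: [0.2, 0.2, -0.1]
grip_width: 0.087
grasp_force: 0.0
t 27.425 pos [ 0.4641 -0.177   0.0529] q [ 30.4   0.6   8.  140.2 -71.5  32.   20.6] lean 40.2 az 12.6 ydir [ 0.203 -0.979 -0.013] w 0.087
(0.4635, -0.1775, 0.053) -> [-0.0004  0.0004 -0.0005]
```

```bash
python3 -c "
from h import *
sh((.465,-.175,.10),(.52,-.06,.155),(.56,.015,.158))"; python3 -m crank '[{"x":0,"y":0,"z":0,"turn":0},{"x":0,"y":0,"z":0,"turn":0},{"x":0,"y":0,"z":0,"turn":0},{"x":0,"y":0,"z":0,"turn":0},{"x":0,"y":0,"z":0,"turn":0},{"x":0,"y":0,"z":0,"turn":0},{"x":0,"y":0,"z":0,"turn":0},{"x":0,"y":0,"z":0,"turn":0}]' 0.02 15;python3 -c "
from h import *
sh((.465,-.175,.10),(.52,-.06,.155),(.56,.015,.158))"
```

```text
t 27.425 pos [ 0.4641 -0.177   0.0529] q [ 30.4   0.6   8.  140.2 -71.5  32.   20.6] lean 40.2 az 12.6 ydir [ 0.203 -0.979 -0.013] w 0.087
(0.465, -0.175, 0.1) -> [ 0.0314 -0.0024 -0.0351]
(0.52, -0.06, 0.155) -> [ 0.125  -0.1046 -0.0263]
(0.56, 0.015, 0.158) -> [ 0.1679 -0.1699  0.0072]
time_s: 28.42
tool_pos: [0.4629, -0.1773, 0.0531]
tool_rot: [-179.0, -40.2, 11.0]
force: [0.3, 1.6, 2.4]
grip_width: 0.0319
grasp_force: 15.0
t 28.425 pos [ 0.4629 -0.1773  0.0531] q [ 30.1   0.4   8.4 140.3 -71.4  32.   20.5] lean 40.2 az 12.5 ydir [ 0.201 -0.979 -0.013] w 0.0319
(0.465, -0.175, 0.1) -> [ 0.0322 -0.0024 -0.0341]
(0.52, -0.06, 0.155) -> [ 0.1257 -0.1047 -0.0254]
(0.56, 0.015, 0.158) -> [ 0.1685 -0.1701  0.008 ]
```

```bash
python3 -m crank '[{"x":0.015,"y":-0.001,"z":-0.017,"turn":0},{"x":0.032,"y":-0.002,"z":-0.034,"turn":0},{"x":0.055,"y":-0.027,"z":-0.032,"turn":0},{"x":0.08,"y":-0.053,"z":-0.03,"turn":0},{"x":0.103,"y":-0.08,"z":-0.028,"turn":0},{"x":0.126,"y":-0.105,"z":-0.025,"turn":0},{"x":0.14,"y":-0.127,"z":-0.014,"turn":0},{"x":0.155,"y":-0.15,"z":-0.003,"turn":0},{"x":0.168,"y":-0.17,"z":0.008,"turn":0},{"x":0.168,"y":-0.17,"z":0.008,"turn":0},{"x":0.168,"y":-0.17,"z":0.008,"turn":0}]';python3 -c "
from h import *
sh((.625,.024,.158),(.625,.024,.125))
cv2.imwrite('pics/s4.png',imaging.read_camera('scene')[130:290,240:440,::-1].repeat(3,0).repeat(3,1))"
```

```text
time_s: 29.8
tool_pos: [0.5591, 0.0137, 0.1569]
tool_rot: [-179.0, -40.1, 10.9]
force: [-0.3, -0.3, -1.2]
grip_width: 0.0321
grasp_force: 15.0
t 29.8 pos [0.5591 0.0137 0.1569] q [ 24.7 -10.5 -21.5 133.7 -39.5  21.  -43.8] lean 40.1 az 12.4 ydir [ 0.2   -0.98  -0.013] w 0.0321
(0.625, 0.024, 0.158) -> [0.0517 0.0031 0.0421]
(0.625, 0.024, 0.125) -> [0.0304 0.0035 0.0673]
```

View pics/s4.png

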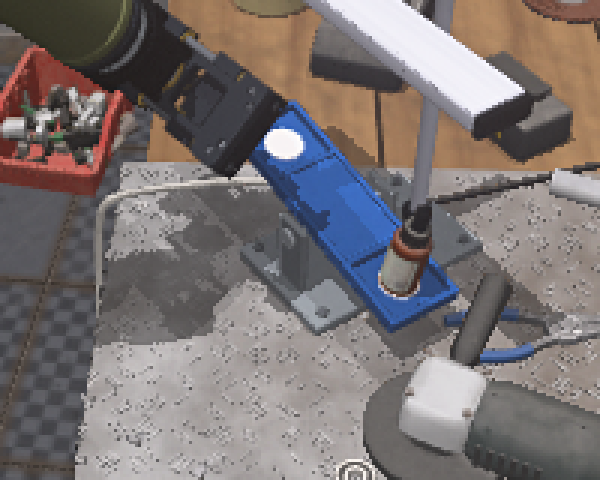

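Bottle one is centred on its spot, with a thin white rim showing around it at (400,290). Inserting the second one and pressing the pan to level.

```bash
python3 -m crank '[{"x":0.026,"y":0.0015,"z":0.021,"turn":0},{"x":0.052,"y":0.003,"z":0.042,"turn":0},{"x":0.052,"y":0.003,"z":0.042,"turn":0},{"x":0.045,"y":0.003,"z":0.05,"turn":0},{"x":0.038,"y":0.003,"z":0.058,"turn":0},{"x":0.034,"y":0.0035,"z":0.063,"turn":0},{"x":0.03,"y":0.0035,"z":0.0675,"turn":0},{"x":0.03,"y":0.0035,"z":0.0675,"turn":0},{"x":0.03,"y":0.0035,"z":0.0675,"turn":0}]';python3 -c "
from h import *
sh((.625,.024,.124))
cv2.imwrite('pics/s5.png',imaging.read_camera('scene')[130:290,240:440,::-1].repeat(3,0).repeat(3,1))"
```

```text
time_s: 30.98
tool_pos: [0.6256, 0.0248, 0.1256]
tool_rot: [-179.1, -40.2, 11.0]
force: [-1.4, 0.3, 0.2]
grip_width: 0.0323
grasp_force: 15.0
t 30.975 pos [0.6256 0.0248 0.1256] q [ 26.4   2.  -26.9 127.4 -32.2  13.3 -49.8] lean 40.2 az 12.4 ydir [ 0.201 -0.98  -0.012] w 0.0323
(0.625, 0.024, 0.124) -> [-0.0015  0.0007  0.0007]
```

View pics/s5.png

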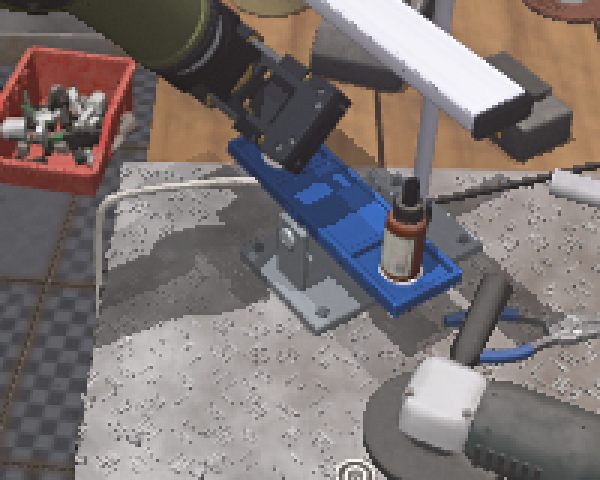

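The tray is near level with bottle one upright at (402,245). I'll lower 1 mm, release, hold briefly and retreat along the tool axis.

```bash
python3 -m crank '[{"x":-0.001,"y":0,"z":0.001,"turn":0},{"x":-0.001,"y":0,"z":0.001,"turn":0},{"x":-0.001,"y":0,"z":0.001,"turn":0},{"x":-0.001,"y":0,"z":0.001,"turn":0},{"x":-0.001,"y":0,"z":0.001,"turn":0},{"x":0,"y":0,"z":-0.02,"turn":0},{"x":0,"y":0,"z":-0.05,"turn":0},{"x":0,"y":0,"z":-0.08,"turn":0},{"x":-0.01,"y":0,"z":-0.11,"turn":0},{"x":-0.04,"y":0,"z":-0.12,"turn":0},{"x":-0.04,"y":0,"z":-0.12,"turn":0},{"x":-0.04,"y":0,"z":-0.12,"turn":0}]' 0.06;python3 - <<'E'
from h import *
sh()
im=imaging.read_camera('top'); t=im[125:200,220:350,::-1].repeat(4,0).repeat(4,1)
s=imaging.read_camera('scene')[130:290,260:430,::-1].repeat(3,0).repeat(3,1)
cv2.imwrite('pics/m6.png',np.vstack([cv2.resize(t,(400,231)),cv2.resize(s,(392,369))[:,:].repeat(1,0) if 0 else cv2.resize(s,(400,369))]))
E
```

```text
time_s: 32.52
tool_pos: [0.5293, 0.0023, 0.1872]
tool_rot: [-178.9, -40.1, 11.1]
force: [0.0, -0.8, 0.8]
grip_width: 0.0601
grasp_force: 0.0
t 32.525 pos [0.5293 0.0023 0.1872] q [ 15.4 -17.2 -10.  135.2 -33.1  26.7 -48.4] lean 40.1 az 12.8 ydir [ 0.205 -0.979 -0.014] w 0.0601
```

View pics/m6.png

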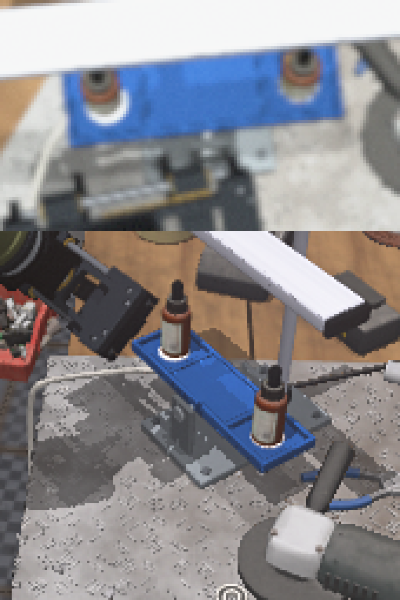

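Both bottles are standing on their spots. Before handing in, I'll measure the tray tilt from the bulbs in both views.

```bash
python3 - <<'E'
from h import *
S,T=cam('scene'),cam('top')
s=imaging.read_camera('scene').astype(int);t=imaging.read_camera('top').astype(int)
for q in((326,150,343,168),(366,186,384,206)):
    print('s',[(c,b) for c,b in blobs(s.max(2)<60,q,6)])
for q in((240,144,268,156),(306,137,330,149)):
    print('t',[(c,b) for c,b in blobs(t.max(2)<75,q,4)])
# expected bulb centre (z .160) for upright bottle on level / tilts +-.08, left and right
c0=np.array([.634,-.061,.065]);th=.106
for side in(1,-1):
    for tilt in(-.08,0,.08):
        u=np.array([-np.sin(th),np.cos(th),0]);k=np.array([0,0,1.])
        v=u*np.cos(tilt)+k*np.sin(tilt);w=k*np.cos(tilt)-u*np.sin(tilt)
        P=c0+side*.085*v+(.006+.089)*w; print(side,tilt,proj(S,P).round(1),proj(T,P).round(1))
E
```

```text
s [(array([335. , 155.7]), [333, 152, 5, 8, 38]), (array([334.7, 162.9]), [331, 161, 9, 5, 30])]
s [(array([376.2, 192.8]), [374, 189, 6, 9, 44]), (array([375.4, 200.5]), [371, 197, 10, 7, 39]), (array([382.4, 200.8]), [382, 199, 2, 5, 9])]
t [(array([251.5, 149.8]), [250, 149, 4, 3, 10])]
t [(array([318.4, 143.4]), [317, 142, 4, 4, 15])]
1 -0.08 [332.5 156.3] [249.  150.6]
1 0 [334.2 155.6] [251.7 149.6]
1 0.08 [336.1 155. ] [254.7 148.6]
-1 -0.08 [374.7 187.9] [315.7 142.2]
-1 0 [376.6 191.9] [318.6 142.6]
-1 0.08 [378.4 195.9] [321.3 143. ]
```

Measured bulb positions match a level tray to within about 0.02 rad, and the gripper is clear, so I'm handing in.

```bash
python3 -c "
from cell import env
print(env.sign_off())"
```

```text
the job is handed in; nothing more can be done
None
```

Job handed in at about 33 s: both bottles stand centred in the end pans, the tray measures level to about 0.02 rad, and I saw no sign of the lamp bar, tape roll or ball bearing being disturbed; no verdict was returned.

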